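# Hold the amber glaze sample in the light

### The job

Slide the red tab on the lamp's shutter all the way open to its stop, then pick the amber glaze sample cell off the tray by its two white frosted faces only (the fingers must never touch its clear amber windows) and hold it in the light path: upright, in the middle of the gap between lamp and screen, the light passing through the middle of its windows and the windows square to the light. Finish while still holding it there in the air, still, with the shutter open and with the other sample cells, jars, bottle and cup left where they are.

Things in the scene. Friction and masses are not known exactly. Their poses are not given: they have to be found in the camera images.
- bench: Fixed light bench: black base 110 x 320 x 16 mm, origin at the centre of its underside, z up. Light runs along its y, 120 mm up. Green lamp head at y -165 to -90 mm (80 mm wide); white screen at y +100 to +108 mm (100 mm wide), low block behind it; both 155 mm high. Gap, free from y -78 (shutter) to +100 mm, is open from above; a yellow cross on the base marks its middle.
- beam (a point): Point on the axis of the light in the middle of the gap, 120 mm above the table, straight above the bench's origin; axes as the bench's (light along y). The windows' centre of the held cell belongs here.
- shutter (a joint): Lamp shutter, a dark steel plate (50 mm wide) that slides along the bench's +x axis: 0 = shut, 0.05 m = fully open at its stop. Starts shut or nearly so; resists with about 1.5 N and stays where it is left.
- tab (a point): Centre of the red tab on top of the shutter, 190 mm above the table; axes as the bench's, moves with the shutter. The tab is 12 mm along the slide direction (x), 14 mm along y, and reaches from 160 to 210 mm above the table; it can be pinched from above or pushed along.
- tray: Wooden tray 100 x 270 x 16 mm with a low rim, 4 mm walls and inner floor 4 mm above the table, fixed; origin at the centre of its underside, long side along its y. Three cells stand on it in a row, 85 mm apart, in any order.
- amber_cell: Amber (orange) sample: square glass cell of hard resin, upright, 70 mm tall, about 80 g; origin at the centre of its underside, z up. Its two white frosted faces look along its +y and -y (24 mm apart, 24 mm wide, full height): grip here. Its clear amber windows look along its +x and -x (17 mm wide, 58 mm high, 1.5 mm proud, 27 mm over both): do not touch.
- amber_cell_eye (a point): Centre of the amber cell, between the middles of its windows, 35 mm above its underside; axes as the cell's (windows look along x, frosted faces along y).
- amber_cell_windows: The two clear amber windows of the amber cell as one part, fixed to it; same origin and axes as the amber cell. The fingers must not touch it.
- blue_cell: Blue glaze sample cell, same build and size as the amber one (27 x 24 x 70 mm), a bystander on the tray; origin at the centre of its underside, z up
- green_cell: Green glaze sample cell, same build and size as the amber one (27 x 24 x 70 mm), a bystander on the tray; origin at the centre of its underside, z up
- red_jar: Paint jar with red cap, 52 mm diameter, 65 mm high, at the back; origin at the centre of its underside. Bystander.
- ochre_jar: Paint jar with yellow cap, 52 mm diameter, 60 mm high, at the back; origin at the centre of its underside. Bystander.
- glue_bottle: White glue bottle, 60 mm diameter, 170 mm high, at the back; origin at the centre of its underside. Bystander.
- rinse_cup: Clear rinsing cup, 72 mm diameter, 85 mm high, at the back; origin at the centre of its underside. Bystander.
There are look-alikes about, which are no part of the job. What is shaped like the amber_cell but pink is not meant.

How it is judged (in metres and radians):
On the way, in this order (a step that is already met when the one before it is completed fails the run):
1. the shutter is slid fully open (value of joint shutter above 0.044 m), for 0.2 s.
2. the amber cell is lifted off the tray in the fingers, shutter open (height (world z) of amber_cell_eye above 0.065 m and contact force between the fingers and amber_cell above 1 N and contact force between amber_cell and tray below 0.05 N and value of joint shutter above 0.044 m), for 0.2 s.
At the end, for the whole second after the job is handed in: Shutter open past 44 mm; amber cell still in the fingers, touching nothing else, its centre within 7 mm sideways and 12 mm in height of the light's axis and 30 mm of mid-gap, windows within 0.14 rad of square to the light, upright within 0.12 rad (value of joint shutter above 0.044 m and x of amber_cell_eye in the frame of beam between -0.007 and 0.007 m and y of amber_cell_eye in the frame of beam between -0.03 and 0.03 m and z of amber_cell_eye in the frame of beam between -0.012 and 0.012 m and angle between the x axis of amber_cell and the y axis of bench, either way round below 0.14 rad and angle between amber_cell's own z axis and vertical below 0.12 rad and contact force between the fingers and amber_cell above 1 N and contact force between amber_cell and bench below 0.05 N and contact force between amber_cell_windows and anything else below 0.05 N and linear speed of amber_cell below 0.02 m/s); the arm keeps its last pose, push and grip.
It fails at once if the fingers touch the clear windows of the amber cell (contact force between the fingers and amber_cell_windows above 0.3 N).
It fails at once if another cell, jar, bottle or cup is moved more than 20 mm (distance of any of blue_cell, green_cell, red_jar, ochre_jar, glue_bottle, rinse_cup from where it was at the start of the episode above 0.02 m).
It also fails if it takes over 54 s, if anything falls off the work surface, if the arm or the gripper's body presses on something with over 40 N, if the wrist force passes 120 N, or if a joint passes its speed limit or range.

### The arm

A 6-joint arm with a two-finger parallel gripper is mounted at the origin on the work surface. World frame = base frame: x ahead of the robot, y to its left, z up, the work surface at z = 0. Lengths are in m, angles in degrees, forces in N, time in s.
With the tool pointing down it reaches from about 0.4 to 0.825 m from the base axis. Payload 7 kg.
Tool frame: the origin (TCP) lies at the very end of the fingers, on their centre line; the grasp point (between the pads) lies 19 mm behind it; z points along the fingers, y is the line along which they close (so a half turn about z gives the same grasp; the last joint's range is limited). The gripper opens to 88 mm and grips with 3 to 60 N. Pads are 19 mm wide; open, the fingers measure 130 mm over their backs; the gripper's body (78 mm by 193 mm) begins 47 mm behind the grasp point.
Start: joints at [-58.092, 20.546, 0.682, 0, -70.136, -16.507], TCP at [0.179, -0.651, 0.227] pointing down, gripper open.
Joint ranges: [-176.03, 176.03], [-82.01, 121.73], [-58.28, 71.71], [-173.87, 95.51], [-174.79, -0.11], [-173.66, 173.66]. Speed limits (degrees/s): [136.94, 136.94, 172.46, 180, 180, 180].

### API

Orientations are given as [roll, pitch, yaw] about the fixed x, y, z axes, in that order (R = Rz(yaw) Ry(pitch) Rx(roll)).
In Python, from plant import ctrl, cams, workorder gives the robot as it stands.
- The arm moves only by the tool play_rows, never from a script. Its argument "motion" is a list of rows, each an object of numbers: "x", "y", "z": the shift along the tool's x, y, z normalised to -1 to 1, where 1 is 0.025 m; "rx", "ry", "rz": the turn, a rotation vector about the tool's x, y, z normalised to -1 to 1, where 1 is 4 degrees. A call has 1 to 20 rows; each row shifts and turns the commanded pose from where the row before left it, along the tool's axes as they then stand; what a row does not reach is not made up. A row lasts 1/8 s, in which the tool goes at most 62.5 mm and 10.7 degrees, less where a joint would pass 70% of its speed; a pose out of reach is approached as far as the arm can. A call with a number of a shift or a turn outside -1 to 1 is refused whole. A call with a gripper value outside its range is refused whole. "fingers" is the opening, from -1 (shut) to 1 (fully open), set as the call begins (left out, the last holds). The fingers move at their own pace and stop on an object; the grip force is fixed at half the most. Time passes only in rows, so rows that do not move let the fingers close. It gives the time, the measured TCP pose, the force, the opening and the grip force at its end, in the units of the state.
- ctrl.get_obs(): the state, without advancing time (a new reading comes with each control period).
- cams.snapshot(name): name is "side" or "top"; returns the picture (384x512x3 uint8, blue, green, red); there is no depth.
- cams.get_calibration(name): a dict with "vertical_fov" (degrees; the focal length in pixels is half the picture's height over the tangent of half this angle, whatever the lens; pixels are square), "cx", "cy" (the principal point, pixels), "k1" (the pictures are not rectified: a ray, as slopes to the right and down, at radius r is drawn at 1 + k1 r^2 times it, then the intrinsics apply), "position" and "rotation" of the camera in the world. Camera axes: x right, y up, looking along -z (the intrinsics and any distortion apply to the point x, -y, -z); pixel columns grow to the right and rows downward; lengths in m; the calibration is good to about 2 mm. A picture is of the moment at which its call begins. get_calibration takes no time and is no camera call.
- workorder.close_job(): hands the job in; it is judged then, once.
The state is a dict: "clock": time; "joint_pos": joint angles; "qvel": joint speeds; "tau": joint torques, N m; "tool_pos": TCP position; "orientation": TCP orientation; "force": force on the tool from outside, world axes, zero at the start; "moment": the same for the moment, N m; "opening": finger opening in m; "gripper_force": force on a finger pad.
Only numpy, scipy, OpenCV 4.12 (cv2) and the standard library are available. Lean on these libraries where they do the work, as an engineer would, in place of code of your own. Each camera call takes 0.05 s, during which the arm holds its last target. There are 200 camera calls.

## Working session

There is one attempt and no reset: what is moved stays moved. The work goes in short steps, Python scripts to look and compute and a tool call to move; the robot and the scene stay as the last step left them, time stands still between calls to the robot, and variables do not carry over. Pictures are saved under pics/ and viewed, at most 10 in all, crops included, and the job is handed in when it is done.

Besides the shell and the picture viewer there is one more tool, called after "Call:" as name([rows], argument=value, ...), one row to a line, values as JSON. play_rows: Moves the arm, as the interface text tells. Its arguments: {"type":"object","properties":{"motion":{"type":"array"},"fingers":{"type":"number"}},"required":["motion"]}

```bash
mkdir -p pics
cat > h.py <<'E'
import numpy as np, cv2
from plant import ctrl, cams, workorder
def K(n):
    c=cams.get_calibration(n); f=192/np.tan(np.radians(c["vertical_fov"])/2)
    return c,f,np.array(c["position"]),np.array(c["rotation"]).reshape(3,3)
def ray(n,u,v):
    c,f,p,R=K(n)
    M=np.array([[f,0,c["cx"]],[0,f,c["cy"]],[0,0,1]])
    x,y=(u-c["cx"])/f,(v-c["cy"])/f; a,b=x,y
    for _ in range(30):
        s=1+c["k1"]*(a*a+b*b); a,b=x/s,y/s
    return p,R@np.array([a,-b,-1])
def plane(n,u,v,z):
    p,d=ray(n,u,v); return p+d*(z-p[2])/d[2]
def proj(n,P):
    c,f,p,R=K(n); q=R.T@(np.array(P)-p); a,b=q[0]/-q[2],-q[1]/-q[2]
    s=1+c["k1"]*(a*a+b*b); return c["cx"]+f*a*s,c["cy"]+f*b*s
def tri(m1,p1,m2,p2):
    a,d=ray(m1,*p1); b,e=ray(m2,*p2)
    d=d/np.linalg.norm(d);e=e/np.linalg.norm(e)
    t=np.linalg.lstsq(np.c_[d,-e],b-a,rcond=None)[0]
    return (a+d*t[0]+b+e*t[1])/2, np.linalg.norm(a+d*t[0]-b-e*t[1])
E
python3 - <<'E'
from h import *
for n in("top","side"):
    i=cams.snapshot(n); cv2.imwrite(f"pics/{n}0.png",i); c=cams.get_calibration(n); print(n,c)
print(ctrl.get_obs())
E
```

```text
top {'vertical_fov': 54.08570714250309, 'cx': 252.98619489922012, 'cy': 190.98548175571514, 'k1': -0.11826060403360922, 'position': array([0.56192613, 0.03324206, 0.9883782 ]), 'rotation': array([  3.85889881,  -1.43628667, -88.61153947])}
side {'vertical_fov': 57.91551762590794, 'cx': 251.11696632454107, 'cy': 187.53618909808836, 'k1': -0.10325525852285641, 'position': array([0.6026783 , 0.63550776, 0.61946624]), 'rotation': array([  50.93132316,    0.81131907, -176.79922413])}
{'clock': 0.1, 'joint_pos': array([-5.80906141e+01,  2.05865776e+01,  6.40672612e-01, -1.66712996e-02,
       -7.01355551e+01, -1.65072286e+01]), 'qvel': array([-0.07987937, -0.07094119,  0.21241496,  0.07017128,  0.07123441,
       -0.00760755]), 'tau': array([-3.44963664e-03, -5.84161341e+01,  2.93748182e+01,  7.01553985e+00,
        1.01635771e-02, -6.36608070e-05]), 'tool_pos': array([ 0.17913993, -0.65036031,  0.22574076]), 'orientation': array([ 1.79917444e+02, -8.12063983e-03, -1.64603513e+02]), 'force': array([ 0.3970222 , -0.06991591, -0.18441694]), 'moment': array([-0.04741633,  0.01111221,  0.01292346]), 'gripper_force': 0.0, 'opening': 0.08776946318713559}
```

View pics/top0.png

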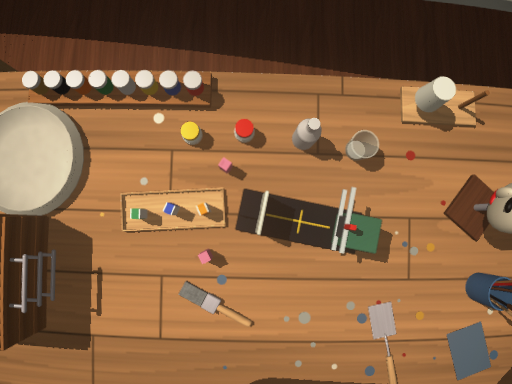

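View pics/side0.png

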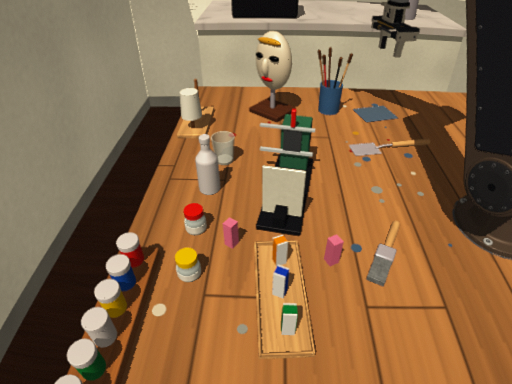

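```bash
sed -i 's/np.array(c\["rotation"\]).reshape(3,3)/Rot.from_euler("xyz",c["rotation"],degrees=True).as_matrix()/; 1a from scipy.spatial.transform import Rotation as Rot' h.py
python3 - <<'E'
from h import *
t=cv2.imread("pics/top0.png");s=cv2.imread("pics/side0.png")
a=cv2.resize(t[180:260,115:235],None,fx=5,fy=5,interpolation=cv2.INTER_CUBIC)[:400]
b=cv2.resize(s[225:275,250:310],None,fx=6,fy=6,interpolation=cv2.INTER_CUBIC)
c=cv2.resize(t[175:265,230:390],None,fx=5,fy=5,interpolation=cv2.INTER_CUBIC)
cv2.imwrite("pics/cells.png",np.hstack([a[:, 250:],np.zeros((400,10,3),np.uint8),cv2.copyMakeBorder(b,0,100,0,0,0)]))
cv2.imwrite("pics/bench.png",c)
for n,i in(("top",t),("side",s)):
    h=cv2.cvtColor(i,cv2.COLOR_BGR2HSV)
    for nm,lo,hi in(("amber",(8,200,200),(20,255,255)),("red",(0,190,120),(4,255,255)),("yellow",(21,150,120),(32,255,255)),("blue",(110,150,80),(125,255,255))):
        m=cv2.inRange(h,lo,hi); k,_,st,ce=cv2.connectedComponentsWithStats(m)
        print(n,nm,[(st[j].tolist(),ce[j].round(1).tolist()) for j in range(1,k) if st[j][4]>12])
print(proj("top",(0.179,-0.65,0.226)),proj("side",(0.179,-0.65,0.226)))
E
```

```text
top amber [([198, 204, 8, 10, 51], [201.7, 208.6])]
top red [([236, 119, 17, 18, 250], [243.9, 127.6]), ([407, 152, 8, 8, 49], [410.1, 155.3]), ([490, 191, 6, 13, 36], [492.4, 196.9]), ([345, 224, 11, 6, 52], [350.3, 226.8]), ([494, 283, 18, 2, 28], [501.4, 283.6])]
top yellow [([181, 122, 18, 18, 258], [189.4, 130.4]), ([293, 210, 37, 23, 142], [306.4, 222.4])]
top blue []
side amber [([259, 38, 21, 6, 46], [269.2, 40.0]), ([353, 132, 6, 3, 13], [355.5, 132.8]), ([274, 236, 13, 8, 61], [279.8, 239.5])]
side red [([262, 76, 10, 5, 22], [266.1, 78.5]), ([291, 108, 5, 19, 81], [292.9, 116.9]), ([184, 203, 19, 17, 250], [192.6, 211.0]), ([120, 251, 16, 8, 58], [130.0, 254.3])]
side yellow [([175, 248, 22, 21, 367], [185.5, 257.6]), ([100, 301, 19, 9, 96], [109.4, 305.2])]
side blue [([275, 267, 13, 10, 77], [281.5, 271.1]), ([111, 276, 8, 4, 13], [113.8, 277.2])]
(np.float64(537.5070221547227), np.float64(387.0122845607186)) (np.float64(388.35655270185555), np.float64(52.02722194373979))
```

View pics/cells.png

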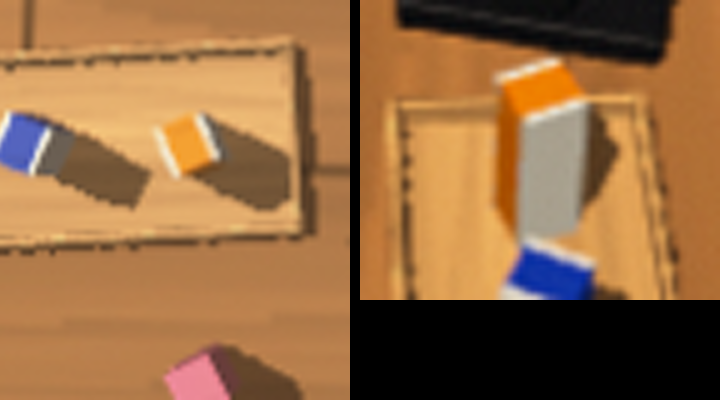

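View pics/bench.png

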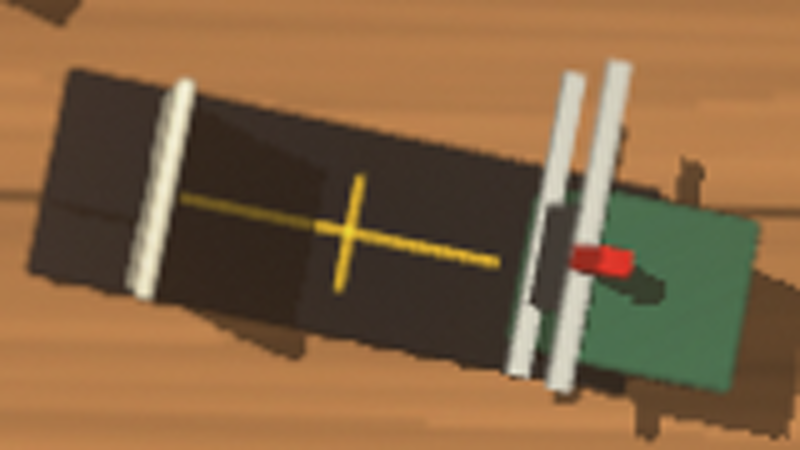

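The top view shows the amber cell at (202,209) with its frosted edges left and right. The blue cell is at (169,208), the green at (136,213), and the two pink look-alikes at (225,165) and (205,257). Only (202,209) is orange with white faces, on the tray, and the crop confirms it. The bench cross is at about (299.6,221.6), with the tab end at about (354,228).

Run:
```python
from h import *
t=cv2.imread("pics/top0.png");s=cv2.imread("pics/side0.png")
C=lambda x,y:(115+(x+250-.0)/5,180+y/5)
B=lambda x,y:(230+x/5,175+y/5)
print("amber tri",tri("top",(202.5,209),"side",(280,239.7)))
cs=[plane("top",*C(*q),.074)[:2] for q in((153,128),(178,180),(222,160),(200,113))]
print(np.round(cs,4),np.mean(cs,0))
e=cs[0]-cs[1]+cs[3]-cs[2]; f=cs[0]-cs[3]+cs[1]-cs[2]
print("yaw from x edge",np.degrees(np.arctan2(e[1],e[0])),"from y edge",np.degrees(np.arctan2(-f[0],f[1])))
# mask based
h=cv2.cvtColor(t,cv2.COLOR_BGR2HSV)
m=cv2.inRange(h,(21,150,120),(32,255,255)); m[:180]=0
o=plane("top",*B(348,233),.016); l=plane("top",*B(180,198),.016); r=plane("top",*B(500,265),.016)
d=l-r; print("bench",o,"yaw",np.degrees(np.arctan2(-d[0],d[1])))
k=[plane("top",*B(*q),.016)[:2] for q in((70,68),(28,272))]; d=k[0]-k[1]; print("edge yaw",np.degrees(np.arctan2(d[1],d[0])),np.linalg.norm(d))
print("screen-end mid",(k[0]+k[1])/2)
T=tri("top",B(622,264),"side",(293,109)); print("tab top",T)
yb=np.radians(-11.8); d=(T[0]-o)[:2]; print("tab in bench",d@[np.cos(yb),np.sin(yb)],d@[-np.sin(yb),np.cos(yb)])
```

```text
amber tri (array([0.57721198, 0.13366106, 0.07062991]), np.float64(3.249965474889172e-05))
[[0.585  0.1503]
 [0.5601 0.1374]
 [0.5703 0.1163]
 [0.5929 0.1277]] [0.5770682  0.13293146]
yaw from x edge 27.192786759932375 from y edge 22.544924331535093
bench [ 0.55171431 -0.11231554  0.016     ] yaw -10.499755383318336
edge yaw -10.136881974539788 0.10754520382245039
screen-end mid [0.58076514 0.04336138]
tab top (array([ 0.54416414, -0.19994391,  0.20851387]), np.float64(0.002205197098966413))
tab in bench 0.0105290352824695 -0.08732052751655284
```

Call:
play_rows([
  {"rz": -1,"z": -0.15},
  {"rz": -1,"z": -0.15},
  {"rz": -1,"z": -0.15},
  {"rz": -1,"z": -0.15},
  {"rz": -1,"z": -0.15},
  {"rz": -1,"z": -0.15},
  {"rz": -1,"z": -0.15},
  {"rz": -1,"z": -0.15},
  {"rz": -1,"z": -0.15},
  {"rz": -1,"z": -0.15},
  {"rz": -1,"z": -0.15},
  {"rz": -1,"z": -0.15},
  {"rz": -1,"z": -0.15},
  {"rz": -1,"z": -0.15},
  {"rz": -1,"z": -0.15},
  {"rz": -1,"z": -0.15},
], fingers=-0.1)

```text
$.motion[0]: bad value
```

Call:
play_rows([
  {"x": 0,"y": 0,"z": -0.15,"rx": 0,"ry": 0,"rz": -1},
  {"x": 0,"y": 0,"z": -0.15,"rx": 0,"ry": 0,"rz": -1},
  {"x": 0,"y": 0,"z": -0.15,"rx": 0,"ry": 0,"rz": -1},
  {"x": 0,"y": 0,"z": -0.15,"rx": 0,"ry": 0,"rz": -1},
  {"x": 0,"y": 0,"z": -0.15,"rx": 0,"ry": 0,"rz": -1},
  {"x": 0,"y": 0,"z": -0.15,"rx": 0,"ry": 0,"rz": -1},
  {"x": 0,"y": 0,"z": -0.15,"rx": 0,"ry": 0,"rz": -1},
  {"x": 0,"y": 0,"z": -0.15,"rx": 0,"ry": 0,"rz": -1},
  {"x": 0,"y": 0,"z": -0.15,"rx": 0,"ry": 0,"rz": -1},
  {"x": 0,"y": 0,"z": -0.15,"rx": 0,"ry": 0,"rz": -1},
  {"x": 0,"y": 0,"z": -0.15,"rx": 0,"ry": 0,"rz": -1},
  {"x": 0,"y": 0,"z": -0.15,"rx": 0,"ry": 0,"rz": -1},
  {"x": 0,"y": 0,"z": -0.15,"rx": 0,"ry": 0,"rz": -1},
  {"x": 0,"y": 0,"z": -0.15,"rx": 0,"ry": 0,"rz": -1},
  {"x": 0,"y": 0,"z": -0.15,"rx": 0,"ry": 0,"rz": -1},
  {"x": 0,"y": 0,"z": -0.15,"rx": 0,"ry": 0,"rz": -1},
], fingers=-0.1)

```text
clock: 2.1
tool_pos: [0.1792, -0.6505, 0.2861]
orientation: [180.0, 0.1, -100.5]
force: [0.1, 0.2, -0.6]
opening: 0.0394
gripper_force: 0.0
```

Call:
play_rows([
  {"x": -0.96,"y": -0.54,"z": 0,"rx": 0,"ry": 0,"rz": 0},
  {"x": -0.96,"y": -0.54,"z": 0,"rx": 0,"ry": 0,"rz": 0},
  {"x": -0.96,"y": -0.54,"z": 0,"rx": 0,"ry": 0,"rz": 0},
  {"x": -0.96,"y": -0.54,"z": 0,"rx": 0,"ry": 0,"rz": 0},
  {"x": -0.96,"y": -0.54,"z": 0,"rx": 0,"ry": 0,"rz": 0},
  {"x": -0.96,"y": -0.54,"z": 0,"rx": 0,"ry": 0,"rz": 0},
  {"x": -0.96,"y": -0.54,"z": 0,"rx": 0,"ry": 0,"rz": 0},
  {"x": -0.96,"y": -0.54,"z": 0,"rx": 0,"ry": 0,"rz": 0},
  {"x": -0.96,"y": -0.54,"z": 0,"rx": 0,"ry": 0,"rz": 0},
  {"x": -0.96,"y": -0.54,"z": 0,"rx": 0,"ry": 0,"rz": 0},
  {"x": -0.96,"y": -0.54,"z": 0,"rx": 0,"ry": 0,"rz": 0},
  {"x": -0.96,"y": -0.54,"z": 0,"rx": 0,"ry": 0,"rz": 0},
  {"x": -0.96,"y": -0.54,"z": 0,"rx": 0,"ry": 0,"rz": 0},
  {"x": -0.96,"y": -0.54,"z": 0,"rx": 0,"ry": 0,"rz": 0},
  {"x": -0.96,"y": -0.54,"z": 0,"rx": 0,"ry": 0,"rz": 0},
  {"x": -0.96,"y": -0.54,"z": 0,"rx": 0,"ry": 0,"rz": 0},
  {"x": -0.96,"y": -0.54,"z": 0,"rx": 0,"ry": 0,"rz": 0},
  {"x": -0.96,"y": -0.54,"z": 0,"rx": 0,"ry": 0,"rz": 0},
  {"x": -0.96,"y": -0.54,"z": 0,"rx": 0,"ry": 0,"rz": 0},
  {"x": -0.96,"y": -0.54,"z": 0,"rx": 0,"ry": 0,"rz": 0},
])

```text
clock: 4.6
tool_pos: [0.5332, -0.2278, 0.2862]
orientation: [180.0, 0.0, -100.6]
force: [0.9, -0.3, 0.7]
opening: 0.0393
gripper_force: 0.0
```

```bash
cat >> h.py <<'E'
def go(x,y,z,yaw):
    o=ctrl.get_obs(); p=np.array(o["tool_pos"]); R=Rot.from_euler("xyz",o["orientation"],degrees=True)
    G=Rot.from_euler("xyz",[180,0,yaw],degrees=True)
    print("pos",p.round(4),np.round(o["orientation"],2),"units (tool now)",(R.inv().apply(np.array([x,y,z])-p)/.025).round(2),"turn",((R.inv()*G).as_rotvec(degrees=True)/4).round(2),"clock",o["clock"])
E
python3 -c "
from h import *
go(.5442,-.1999,.172,-100.5)"
```

```text
pos [ 0.5332 -0.2278  0.2862] [ 1.7996e+02  1.0000e-02 -1.0060e+02] units (tool now) [-1.18 -0.23  4.57] turn [ 0.01  0.   -0.02] clock 4.6
```

Call:
play_rows([
  {"x": -0.6,"y": -0.12,"z": 0,"rx": 0,"ry": 0,"rz": 0},
  {"x": -0.58,"y": -0.11,"z": 0,"rx": 0,"ry": 0,"rz": 0},
  {"x": 0,"y": 0,"z": 0.5,"rx": 0,"ry": 0,"rz": 0},
  {"x": 0,"y": 0,"z": 0.5,"rx": 0,"ry": 0,"rz": 0},
  {"x": 0,"y": 0,"z": 0.5,"rx": 0,"ry": 0,"rz": 0},
  {"x": 0,"y": 0,"z": 0.5,"rx": 0,"ry": 0,"rz": 0},
  {"x": 0,"y": 0,"z": 0.5,"rx": 0,"ry": 0,"rz": 0},
  {"x": 0,"y": 0,"z": 0.5,"rx": 0,"ry": 0,"rz": 0},
])

```text
clock: 5.6
tool_pos: [0.544, -0.2008, 0.2107]
orientation: [180.0, -0.0, -100.6]
force: [0.2, -0.0, -0.4]
opening: 0.04
gripper_force: 0.0
```

```bash
python3 -c "
from h import *
t=cams.snapshot('top');s=cams.snapshot('side')
a=cv2.resize(t[180:280,290:410],(480,400));b=cv2.resize(s[60:160,240:320],(320,400))
cv2.imwrite('pics/tab1.png',np.hstack([a,b]))"
```

```text
(no output)
```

View pics/tab1.png

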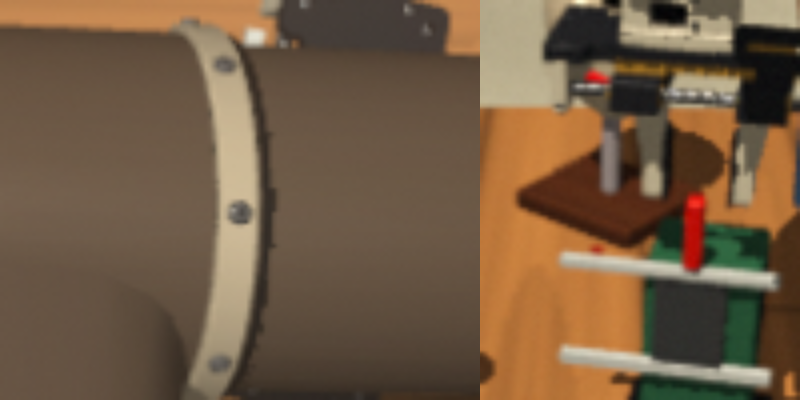

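The fingertips straddle the tab top: fingers at crop x 650 and 742, tab at 695. I'll lower, pinch and drag.

Call:
play_rows([
  {"x": 0,"y": 0,"z": 0.4,"rx": 0,"ry": 0,"rz": 0},
  {"x": 0,"y": 0,"z": 0.4,"rx": 0,"ry": 0,"rz": 0},
  {"x": 0,"y": 0,"z": 0.4,"rx": 0,"ry": 0,"rz": 0},
  {"x": 0,"y": 0,"z": 0.3,"rx": 0,"ry": 0,"rz": 0},
  {"x": 0,"y": 0,"z": 0,"rx": 0,"ry": 0,"rz": 0},
])

```text
clock: 6.32
tool_pos: [0.5436, -0.2006, 0.1733]
orientation: [179.9, -0.0, -100.6]
force: [-0.3, 0.0, 0.1]
opening: 0.0389
gripper_force: 0.0
```

Call:
play_rows([
  {"x": 0,"y": 0,"z": 0,"rx": 0,"ry": 0,"rz": 0},
  {"x": 0,"y": 0,"z": 0,"rx": 0,"ry": 0,"rz": 0},
  {"x": 0,"y": 0,"z": 0,"rx": 0,"ry": 0,"rz": 0},
  {"x": 0,"y": 0,"z": 0,"rx": 0,"ry": 0,"rz": 0},
], fingers=-1)

```text
clock: 6.82
tool_pos: [0.544, -0.2006, 0.1743]
orientation: [-180.0, 0.0, -100.6]
force: [0.4, 1.1, 0.9]
opening: 0.0116
gripper_force: 30.0
```

Call:
play_rows([
  {"x": 0,"y": -0.2,"z": 0,"rx": 0,"ry": 0,"rz": 0},
  {"x": 0,"y": -0.2,"z": 0,"rx": 0,"ry": 0,"rz": 0},
  {"x": 0,"y": -0.2,"z": 0,"rx": 0,"ry": 0,"rz": 0},
  {"x": 0,"y": -0.2,"z": 0,"rx": 0,"ry": 0,"rz": 0},
  {"x": 0,"y": -0.2,"z": 0,"rx": 0,"ry": 0,"rz": 0},
  {"x": 0,"y": -0.2,"z": 0,"rx": 0,"ry": 0,"rz": 0},
  {"x": 0,"y": -0.2,"z": 0,"rx": 0,"ry": 0,"rz": 0},
  {"x": 0,"y": -0.2,"z": 0,"rx": 0,"ry": 0,"rz": 0},
])

```text
clock: 7.82
tool_pos: [0.5839, -0.208, 0.1743]
orientation: [-180.0, 0.0, -100.6]
force: [-1.4, 3.3, 5.4]
opening: 0.012
gripper_force: 30.0
```

Call:
play_rows([
  {"x": 0,"y": -0.08,"z": 0,"rx": 0,"ry": 0,"rz": 0},
  {"x": 0,"y": -0.08,"z": 0,"rx": 0,"ry": 0,"rz": 0},
])

```text
clock: 8.07
tool_pos: [0.5867, -0.2085, 0.1743]
orientation: [179.9, 0.0, -100.6]
force: [-8.6, 5.6, 11.2]
opening: 0.0117
gripper_force: 30.0
```

Call:
play_rows([
  {"x": 0,"y": -0.06,"z": 0,"rx": 0,"ry": 0,"rz": 0},
  {"x": 0,"y": 0,"z": 0,"rx": 0,"ry": 0,"rz": 0},
  {"x": 0,"y": 0,"z": 0,"rx": 0,"ry": 0,"rz": 0},
])

```text
clock: 8.45
tool_pos: [0.5867, -0.2085, 0.1742]
orientation: [179.8, 0.0, -100.6]
force: [-11.2, 6.4, 11.5]
opening: 0.0118
gripper_force: 30.0
```

Call:
play_rows([
  {"x": 0,"y": 0,"z": 0,"rx": 0,"ry": 0,"rz": 0},
  {"x": 0,"y": 0,"z": 0,"rx": 0,"ry": 0,"rz": 0},
  {"x": 0,"y": 0,"z": 0,"rx": 0,"ry": 0,"rz": 0},
  {"x": 0,"y": 0,"z": -0.5,"rx": 0,"ry": 0,"rz": 0},
  {"x": 0,"y": 0,"z": -0.9,"rx": 0,"ry": 0,"rz": 0},
  {"x": 0,"y": 0,"z": -0.9,"rx": 0,"ry": 0,"rz": 0},
  {"x": 0,"y": 0,"z": -0.9,"rx": 0,"ry": 0,"rz": 0},
  {"x": 0,"y": 0,"z": -0.9,"rx": 0,"ry": 0,"rz": 0},
], fingers=0.14)

```text
clock: 9.45
tool_pos: [0.5889, -0.2092, 0.2784]
orientation: [-179.9, -0.0, -100.6]
force: [-1.0, -0.2, 0.5]
opening: 0.0497
gripper_force: 0.0
```

Call:
play_rows([
  {"x": 0,"y": 0,"z": 0,"rx": 0,"ry": 0,"rz": 0.98},
  {"x": 0,"y": 0,"z": 0,"rx": 0,"ry": 0,"rz": 0.98},
  {"x": 0,"y": 0,"z": 0,"rx": 0,"ry": 0,"rz": 0.98},
  {"x": 0,"y": 0,"z": 0,"rx": 0,"ry": 0,"rz": 0.98},
  {"x": 0,"y": 0,"z": 0,"rx": 0,"ry": 0,"rz": 0.98},
  {"x": 0,"y": 0,"z": 0,"rx": 0,"ry": 0,"rz": 0.98},
  {"x": 0,"y": 0,"z": 0,"rx": 0,"ry": 0,"rz": 0.98},
  {"x": 0,"y": 0,"z": 0,"rx": 0,"ry": 0,"rz": 0.98},
  {"x": 0,"y": 0,"z": 0,"rx": 0,"ry": 0,"rz": 0.98},
  {"x": 0,"y": 0,"z": 0,"rx": 0,"ry": 0,"rz": 0.98},
  {"x": 0,"y": 0,"z": 0,"rx": 0,"ry": 0,"rz": 0.98},
  {"x": 0,"y": 0,"z": 0,"rx": 0,"ry": 0,"rz": 0.98},
  {"x": 0,"y": 0,"z": 0,"rx": 0,"ry": 0,"rz": 0.98},
  {"x": 0,"y": 0,"z": 0,"rx": 0,"ry": 0,"rz": 0.98},
])

```text
clock: 11.2
tool_pos: [0.5889, -0.2092, 0.2776]
orientation: [-180.0, 0.0, -155.6]
force: [-0.5, -0.9, 0.5]
opening: 0.0502
gripper_force: 0.0
```

```bash
python3 -c "
from h import *
go(.577,.1333,.272,-155.5)"
```

```text
pos [ 0.5889 -0.2092  0.2776] [-1.7996e+02  4.0000e-02 -1.5561e+02] units (tool now) [-5.22 12.67  0.22] turn [-0.01  0.01 -0.03] clock 11.2
```

Call:
play_rows([
  {"x": -0.37,"y": 0.9,"z": 0,"rx": 0,"ry": 0,"rz": 0},
  {"x": -0.37,"y": 0.9,"z": 0,"rx": 0,"ry": 0,"rz": 0},
  {"x": -0.37,"y": 0.9,"z": 0,"rx": 0,"ry": 0,"rz": 0},
  {"x": -0.37,"y": 0.9,"z": 0,"rx": 0,"ry": 0,"rz": 0},
  {"x": -0.37,"y": 0.9,"z": 0,"rx": 0,"ry": 0,"rz": 0},
  {"x": -0.37,"y": 0.9,"z": 0,"rx": 0,"ry": 0,"rz": 0},
  {"x": -0.37,"y": 0.9,"z": 0,"rx": 0,"ry": 0,"rz": 0},
  {"x": -0.37,"y": 0.9,"z": 0,"rx": 0,"ry": 0,"rz": 0},
  {"x": -0.37,"y": 0.9,"z": 0,"rx": 0,"ry": 0,"rz": 0},
  {"x": -0.37,"y": 0.9,"z": 0,"rx": 0,"ry": 0,"rz": 0},
  {"x": -0.37,"y": 0.9,"z": 0,"rx": 0,"ry": 0,"rz": 0},
  {"x": -0.37,"y": 0.9,"z": 0,"rx": 0,"ry": 0,"rz": 0},
  {"x": -0.37,"y": 0.9,"z": 0,"rx": 0,"ry": 0,"rz": 0},
  {"x": -0.37,"y": 0.9,"z": 0,"rx": 0,"ry": 0,"rz": 0},
  {"x": -0.04,"y": 0.07,"z": 0,"rx": 0,"ry": 0,"rz": 0},
])

```text
clock: 13.08
tool_pos: [0.5761, 0.1346, 0.2773]
orientation: [180.0, 0.1, -155.4]
force: [-0.8, -0.1, -0.3]
opening: 0.0501
gripper_force: 0.0
```

Call:
play_rows([
  {"x": 0,"y": 0,"z": 0.9,"rx": 0,"ry": 0,"rz": 0},
  {"x": 0,"y": 0,"z": 0.9,"rx": 0,"ry": 0,"rz": 0},
  {"x": 0,"y": 0,"z": 0.9,"rx": 0,"ry": 0,"rz": 0},
  {"x": 0,"y": 0,"z": 0.9,"rx": 0,"ry": 0,"rz": 0},
  {"x": 0,"y": 0,"z": 0.9,"rx": 0,"ry": 0,"rz": 0},
  {"x": 0,"y": 0,"z": 0.9,"rx": 0,"ry": 0,"rz": 0},
  {"x": 0,"y": 0,"z": 0.9,"rx": 0,"ry": 0,"rz": 0},
  {"x": 0,"y": 0,"z": 0.9,"rx": 0,"ry": 0,"rz": 0},
  {"x": 0,"y": 0,"z": 0.4,"rx": 0,"ry": 0,"rz": 0},
  {"x": 0,"y": 0,"z": 0,"rx": 0,"ry": 0,"rz": 0},
])

```text
clock: 14.32
tool_pos: [0.576, 0.1329, 0.0865]
orientation: [-180.0, -0.0, -155.5]
force: [-0.1, -0.4, 0.7]
opening: 0.0504
gripper_force: 0.0
```

```bash
python3 -c "
from h import *
go(.577,.1333,.036,-155.5)
s=cams.snapshot('side')
cv2.imwrite('pics/pre.png',cv2.resize(s[160:310,200:360],(640,600)))"
```

```text
pos [0.576  0.1329 0.0865] [-1.7998e+02 -5.0000e-02 -1.5549e+02] units (tool now) [-0.05 -0.    2.02] turn [-0.   -0.01  0.  ] clock 14.325
```

View pics/pre.png

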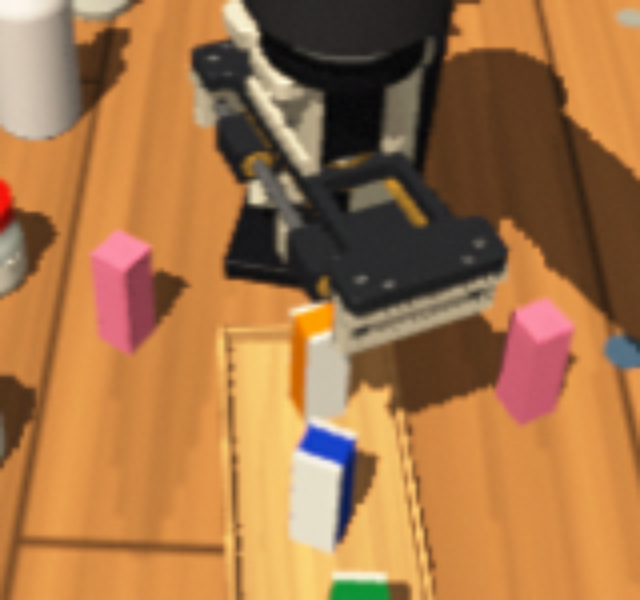

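```bash
python3 -c "
from h import *
f=lambda P:[round((a-b)*4) for a,b in zip(proj('side',P),(200,160))]
c=np.array([-.415,.91,0]);w=np.array([.91,.415,0]);p=np.array([.576,.1329,.0865])
print('tcp',f(p),'near tip',f(p+.025*c),f(p+.046*c),'far tip',f(p-.025*c))
for s in(-1,1): print('body end',f(p+.0965*c+s*.039*w+[0,0,.066]), f(p-.0965*c+s*.039*w+[0,0,.066]))
print('cell top',f([.577,.1333,.074]))"
```

```text
tcp [323, 297] near tip [344, 330] [362, 360] far tip [304, 266]
body end [498, 317] [318, 76]
body end [342, 368] [186, 109]
cell top [321, 314]
```

The orange cell stands under the gripper, with its top at crop (318,315) where I projected it. The body corners also match, and the fingers are hidden behind the body's end. I'll descend and grip.

Call:
play_rows([
  {"x": -0.05,"y": 0,"z": 0.3,"rx": 0,"ry": 0,"rz": 0},
  {"x": 0,"y": 0,"z": 0.3,"rx": 0,"ry": 0,"rz": 0},
  {"x": 0,"y": 0,"z": 0.3,"rx": 0,"ry": 0,"rz": 0},
])

```text
clock: 14.75
tool_pos: [0.5771, 0.1339, 0.0637]
orientation: [180.0, 0.0, -155.5]
force: [0.4, -0.5, 0.4]
opening: 0.0501
gripper_force: 0.0
```

Call:
play_rows([
  {"x": 0,"y": 0,"z": 0.4,"rx": 0,"ry": 0,"rz": 0},
  {"x": 0,"y": 0,"z": 0.4,"rx": 0,"ry": 0,"rz": 0},
  {"x": 0,"y": 0,"z": 0.3,"rx": 0,"ry": 0,"rz": 0},
  {"x": 0,"y": 0,"z": 0,"rx": 0,"ry": 0,"rz": 0},
])

```text
clock: 15.25
tool_pos: [0.5767, 0.1336, 0.0357]
orientation: [-180.0, -0.1, -155.5]
force: [-0.2, -1.0, 0.6]
opening: 0.05
gripper_force: 0.0
```

Call:
play_rows([
  {"x": 0,"y": 0,"z": 0,"rx": 0,"ry": 0,"rz": 0},
  {"x": 0,"y": 0,"z": 0,"rx": 0,"ry": 0,"rz": 0},
  {"x": 0,"y": 0,"z": 0,"rx": 0,"ry": 0,"rz": 0},
  {"x": 0,"y": 0,"z": 0,"rx": 0,"ry": 0,"rz": 0},
  {"x": 0,"y": 0,"z": 0,"rx": 0,"ry": 0,"rz": 0},
], fingers=-1)

```text
clock: 15.88
tool_pos: [0.5773, 0.1339, 0.0369]
orientation: [180.0, 0.0, -155.5]
force: [-0.3, 0.4, 2.1]
opening: 0.0241
gripper_force: 30.0
```

Call:
play_rows([
  {"x": 0,"y": 0,"z": -0.3,"rx": 0,"ry": 0,"rz": 0},
  {"x": 0,"y": 0,"z": -0.6,"rx": 0,"ry": 0,"rz": 0},
  {"x": 0,"y": 0,"z": -0.9,"rx": 0,"ry": 0,"rz": 0},
  {"x": 0,"y": 0,"z": -0.9,"rx": 0,"ry": 0,"rz": 0},
  {"x": 0,"y": 0,"z": -0.9,"rx": 0,"ry": 0,"rz": 0},
  {"x": 0,"y": 0,"z": -0.9,"rx": 0,"ry": 0,"rz": 0},
  {"x": 0,"y": 0,"z": -0.9,"rx": 0,"ry": 0,"rz": 0},
  {"x": 0,"y": 0,"z": -0.9,"rx": 0,"ry": 0,"rz": 0},
  {"x": 0,"y": 0,"z": -0.9,"rx": 0,"ry": 0,"rz": 0},
  {"x": 0,"y": 0,"z": -0.8,"rx": 0,"ry": 0,"rz": 0},
])

```text
clock: 17.12
tool_pos: [0.577, 0.1337, 0.2387]
orientation: [180.0, 0.1, -155.5]
force: [0.2, 0.1, -1.2]
opening: 0.0241
gripper_force: 30.0
```

Call:
play_rows([
  {"x": 0,"y": 0,"z": 0,"rx": 0,"ry": 0,"rz": -0.86},
  {"x": 0,"y": 0,"z": 0,"rx": 0,"ry": 0,"rz": -0.86},
  {"x": 0,"y": 0,"z": 0,"rx": 0,"ry": 0,"rz": -0.86},
  {"x": 0,"y": 0,"z": 0,"rx": 0,"ry": 0,"rz": -0.86},
  {"x": 0,"y": 0,"z": 0,"rx": 0,"ry": 0,"rz": -0.86},
  {"x": 0,"y": 0,"z": 0,"rx": 0,"ry": 0,"rz": -0.86},
  {"x": 0,"y": 0,"z": 0,"rx": 0,"ry": 0,"rz": -0.86},
  {"x": 0,"y": 0,"z": 0,"rx": 0,"ry": 0,"rz": -0.86},
  {"x": 0,"y": 0,"z": 0,"rx": 0,"ry": 0,"rz": -0.86},
  {"x": 0,"y": 0,"z": 0,"rx": 0,"ry": 0,"rz": -0.86},
  {"x": 0,"y": 0,"z": 0,"rx": 0,"ry": 0,"rz": -0.86},
  {"x": 0,"y": 0,"z": 0,"rx": 0,"ry": 0,"rz": -0.86},
  {"x": 0,"y": 0,"z": 0,"rx": 0,"ry": 0,"rz": -0.86},
  {"x": 0,"y": 0,"z": 0,"rx": 0,"ry": 0,"rz": -0.86},
  {"x": 0,"y": 0,"z": 0,"rx": 0,"ry": 0,"rz": -0.86},
  {"x": 0,"y": 0,"z": 0,"rx": 0,"ry": 0,"rz": -0.86},
])

```text
clock: 19.12
tool_pos: [0.577, 0.1337, 0.2377]
orientation: [-180.0, 0.0, -100.3]
force: [-0.3, 0.4, -1.8]
opening: 0.0239
gripper_force: 30.0
```

```bash
python3 -c "
from h import *
go(.5527,-.1128,.118,-100.5)"
```

```text
pos [0.577  0.1337 0.2377] [-1.7997e+02  3.0000e-02 -1.0033e+02] units (tool now) [ 9.88 -0.81  4.78] turn [-0.01  0.01  0.04] clock 19.125
```

Call:
play_rows([
  {"x": 0.76,"y": -0.06,"z": 0,"rx": 0,"ry": 0,"rz": 0},
  {"x": 0.76,"y": -0.06,"z": 0,"rx": 0,"ry": 0,"rz": 0},
  {"x": 0.76,"y": -0.06,"z": 0,"rx": 0,"ry": 0,"rz": 0},
  {"x": 0.76,"y": -0.06,"z": 0,"rx": 0,"ry": 0,"rz": 0},
  {"x": 0.76,"y": -0.06,"z": 0,"rx": 0,"ry": 0,"rz": 0},
  {"x": 0.76,"y": -0.06,"z": 0,"rx": 0,"ry": 0,"rz": 0},
  {"x": 0.76,"y": -0.06,"z": 0,"rx": 0,"ry": 0,"rz": 0},
  {"x": 0.76,"y": -0.06,"z": 0,"rx": 0,"ry": 0,"rz": 0},
  {"x": 0.76,"y": -0.06,"z": 0,"rx": 0,"ry": 0,"rz": 0},
  {"x": 0.76,"y": -0.06,"z": 0,"rx": 0,"ry": 0,"rz": 0},
  {"x": 0.76,"y": -0.06,"z": 0,"rx": 0,"ry": 0,"rz": 0},
  {"x": 0.76,"y": -0.06,"z": 0,"rx": 0,"ry": 0,"rz": 0},
  {"x": 0.76,"y": -0.06,"z": 0,"rx": 0,"ry": 0,"rz": 0},
  {"x": 0,"y": 0,"z": 0,"rx": 0,"ry": 0,"rz": 0},
])

```text
clock: 20.88
tool_pos: [0.5513, -0.1141, 0.2365]
orientation: [180.0, -0.0, -100.5]
force: [0.3, 0.5, 0.3]
opening: 0.0241
gripper_force: 30.0
```

Call:
play_rows([
  {"x": 0,"y": 0,"z": 0.48,"rx": 0,"ry": 0,"rz": 0},
  {"x": 0,"y": 0,"z": 0.48,"rx": 0,"ry": 0,"rz": 0},
  {"x": 0,"y": 0,"z": 0.48,"rx": 0,"ry": 0,"rz": 0},
  {"x": 0,"y": 0,"z": 0.48,"rx": 0,"ry": 0,"rz": 0},
  {"x": 0,"y": 0,"z": 0.48,"rx": 0,"ry": 0,"rz": 0},
  {"x": 0,"y": 0,"z": 0.48,"rx": 0,"ry": 0,"rz": 0},
  {"x": 0,"y": 0,"z": 0.48,"rx": 0,"ry": 0,"rz": 0},
  {"x": 0,"y": 0,"z": 0.48,"rx": 0,"ry": 0,"rz": 0},
  {"x": 0,"y": 0,"z": 0.48,"rx": 0,"ry": 0,"rz": 0},
  {"x": 0,"y": 0,"z": 0.46,"rx": 0,"ry": 0,"rz": 0},
  {"x": 0,"y": 0,"z": 0,"rx": 0,"ry": 0,"rz": 0},
  {"x": 0,"y": 0,"z": 0,"rx": 0,"ry": 0,"rz": 0},
])

```text
clock: 22.38
tool_pos: [0.5518, -0.1127, 0.1173]
orientation: [-180.0, -0.0, -100.4]
force: [-1.0, 0.5, -0.5]
opening: 0.0238
gripper_force: 30.0
```

```bash
python3 -c "
from h import *
go(.5527,-.1128,.118,-100.5)
s=cams.snapshot('side');t=cams.snapshot('top')
cv2.imwrite('pics/fin.png',np.hstack([cv2.resize(s[70:270,220:340],(360,600)),cv2.resize(t[140:290,230:340],(440,600))]))"
```

```text
pos [ 0.5518 -0.1127  0.1173] [-179.98   -0.   -100.44] units (tool now) [-0.   -0.04 -0.03] turn [-0.01 -0.    0.02] clock 22.375
```

View pics/fin.png

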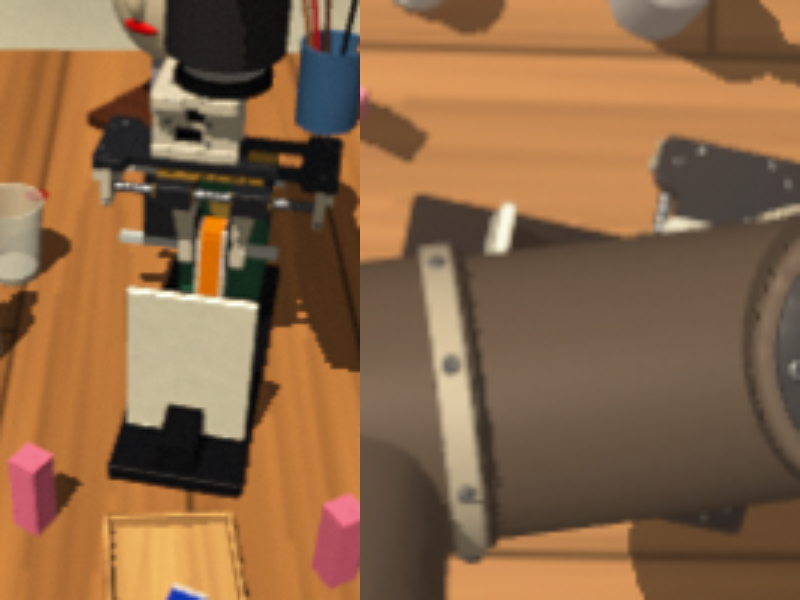

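The amber cell is held between the fingers above the gap, window facing the screen, at side crop (211,255). One projection check of the bench axis, then I'll hand in.

```bash
python3 -c "
from h import *
a=np.radians(-10.5);X=np.array([np.cos(a),np.sin(a),0]);Y=np.array([-np.sin(a),np.cos(a),0]);o=np.array([.5527,-.1128,0])
f=lambda x,y,z:[round((p-b)*3) for p,b in zip(proj('side',o+x*X+y*Y+np.array([0,0,z])),(220,70))]
print('screen corners',f(-.05,.108,.155),f(.05,.108,.155),'base corners',f(.055,.16,.016),f(-.055,.16,.016),'cell top',f(0,0,.155),'tab open',f(.05,-.087,.21))"
```

```text
screen corners [255, 304] [125, 287] base corners [104, 462] [239, 484] cell top [211, 222] tab open [172, 111]
```

```bash
python3 -c "
from h import *
o=ctrl.get_obs();print(o['gripper_force'],o['opening']);print(workorder.close_job())"
```

```text
29.998763501644135 0.023935718794052697
the job is handed in; nothing more can be done
None
```

I handed the job in at about 22 s of the 54 s limit: the shutter was pulled to its hard stop, and the amber cell was held still, upright and square in mid-gap, gripped by its frosted faces. The hand-in gave no verdict, and the open shutter's tab was hidden behind the gripper in the last picture.

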